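Reload the desk labeller and pull its trigger

TASK

Load the blue label cartridge into the green desk labeller: lift it out of the wooden rack by its two open sides, stand it upright on the cork pad and let go, then take it again across its other two sides and push it down into the labeller's well until it clicks fully home past the sprung ball (do not drop it in). Only then pinch the upright black grip and its red trigger together between the fingers, squeeze the trigger fully for about half a second and let it spring back. Leave the other cartridges in the rack and the other things on the desk where they are.

Things in the scene. Friction and masses are not known exactly. Their poses are not given: they have to be found in the camera images.
- cart_blue_centre (a point): centre of the blue label cartridge, 50 mm above its underside: an upright box 56 mm (its own x) by 36 mm (its own y) by 100 mm tall (z), about 180 g, same either way round. It starts in one of the rack's three pockets, its axes along the rack's
- cart_blue: the blue cartridge, origin at the centre of its underside. Its lowest 14 mm is a foot 52 mm long in x, with its long lower edges rounded (8 mm); each of its +y and -y faces has a level groove 5 mm deep, 14 to 30 mm above the underside, for the ball
- rack: fixed wooden rack, origin under its centre; three pockets in a row along its x (at -66, 0, +66 mm); cartridges stand on its 6 mm base, tops 106 mm above the desk. Walls as tall as the cartridges shut in their +-x faces (2 mm clear), so they can be taken only across their +-y faces (36 mm), open but for a 10 mm high lip 37 to 42 mm from the row's middle
- pad: fixed cork pad, 140 mm (x) by 120 mm (y), 4 mm thick; origin at the centre of its underside. The place to stand the cartridge down, its centre over the pad
- dispenser: the fixed labeller, origin under its centre: green housing 120 mm (x) by 215 mm (y), 47 mm high, on a base plate 130 by 225 mm. The cartridge well is at y = -55 mm, the upright black grip with the red trigger at y = +52 mm
- well_floor (a point): centre of the well's floor, 12 mm above the desk; axes the labeller's. The well is 60 mm (x) by 39 mm (y); its +-x walls rise 35 mm above its floor, its +-y walls go on as cheeks to 88 mm, flared at the top. So the cartridge goes in upright, its x along the labeller's x (either way round), held by its +-x faces (56 mm apart); home, its underside is on this floor
- ball (a joint): sprung ball in the well's -y wall, 22 mm above its floor, in m: 0 out (5 mm into the well), up to 0.007 pressed in; passing it takes a push down of about 5 to 15 N (the cartridge's weight is not enough), over the last 30 mm; with the cartridge home it springs out into the groove (under 0.0035)
- squeeze_point (a point): point to squeeze at, 122 mm above the desk, axes the labeller's: half-way along x between the grip's back face (23 mm to the -x side) and the front face of the trigger when squeezed (about 23 mm to +x). At rest the trigger's front is 37 mm to the +x side, so come down from above with open fingers set about 8 mm further to +x, close partly, then centre here
- trigger (a joint): red trigger, 22 mm wide, top 150 mm above the desk, hinged at its foot 62 mm below the squeeze point, in rad: 0 at rest, 0.26 fully squeezed (to -x, towards the grip); springs back when let go. Full squeeze takes about 12 N at the squeeze point; it counts beyond 0.20 with a finger also pressing the grip
- grip: the fixed upright black grip, 32 mm (x) by 30 mm (y) by 103 mm, its top 150 mm above the desk; origin at the centre of its foot, 47 mm above the desk
- cart_red_centre (a point): red cartridge, same build as the blue one (56 x 36 x 100 mm); this point is its centre, axes as for the blue one. To be left in the rack
- cart_white_centre (a point): white cartridge, same build as the blue one (56 x 36 x 100 mm); this point is its centre, axes as for the blue one. To be left in the rack
- books: loose pile of exercise books, 150 (x) by 205 by 42 mm, origin under its centre; leave alone
- phone: black phone lying flat, 72 (x) by 150 by 10 mm, origin under its centre; leave alone
- stapler: orange and black stapler, 40 (x) by 135 by 52 mm, origin under its centre; leave alone
- chalk_box: cardboard chalk box, 65 (x) by 115 by 55 mm, origin under its centre; leave alone
- mug: white mug, 80 mm across, 90 mm tall, handle on its +y side, origin under its centre; leave alone
There are look-alikes about, which are no part of the job. Leave any turquoise look-alike of the cart_blue alone. Of the things shaped like the pad, the cork one is meant.

How it is judged:
By the outcome, as a careful person would: the job done as asked, in the order asked, and still so for the second after the job is handed in, with the robot touching nothing.
It also fails if it takes over 70 s, if anything falls off the work surface, if the arm or the gripper's body presses on something with over 40 N, if the wrist force passes 120 N, or if a joint passes its speed limit or range.

ROBOT

A 7-joint arm with a two-finger parallel gripper is mounted at the origin on the work surface. World frame = base frame: x ahead of the robot, y to its left, z up, the work surface at z = 0. Lengths are in m, angles in rad, forces in N, time in s.
With the tool pointing down it reaches from about 0.425 to 0.975 m from the base axis. Payload 16.7 kg.
Tool frame: the origin (TCP) lies at the very end of the fingers, on their centre line; the grasp point (between the pads) lies 19 mm behind it; z points along the fingers, y is the line along which they close (so a half turn about z gives the same grasp; the last joint's range is limited). The gripper opens to 85 mm and grips with 20 to 120 N. Pads are 22 mm wide; open, the fingers measure 114 mm over their backs; the gripper's body (76 mm by 85 mm) begins 54 mm behind the grasp point. The pads swing forward as they close: fully open they stand 13 mm farther back than shut.
Start: joints at [0.968, 0.426, 0.074, 1.606, -0.034, 1.111, -0.067], TCP at [0.296, -0.607, 0.231] pointing down, gripper open.
Joint ranges: [-2.85, 2.85], [-0.5, 2.14], [-1.23, 1.37], [0.21, 2.46], [-1.02, 4.16], [0.16, 2.05], [-2.73, 2.73]. Speed limits (rad/s): [1.89, 1.89, 2.39, 2.39, 3.01, 3.01, 3.01].

INTERFACE

Orientations are given as a unit quaternion [w, x, y, z].
In Python, from plant import arm, eyes gives the robot as it stands.
- The arm moves only by the shell command python3 -m inch 'ROWS' [OPENING] [FORCE]. ROWS is text: rows parted by semicolons, each of 6 numbers parted by spaces: the shift along the tool's x, y, z in units of 0.15 m (1.0 is 0.15 m), then the turn, a rotation vector about the tool's x, y, z in units of 360 degrees (1.0 is 360 degrees). In form: tx ty tz ax ay az; .... A call has exactly 10 rows; each row is the pose to reach, as a shift and turn from the pose commanded when the call began, along the tool's axes at that moment, turning the shorter way round; what a row does not reach only later rows make up. A row lasts 1/10 s, in which the tool goes at most 50 mm and 8.59 degrees, less where a joint would pass 70% of its speed; a pose out of reach is approached as far as the arm can. A call with a number of a shift or a turn outside -1 to 1 is refused whole. A call with a gripper value outside its range is refused whole. OPENING is the gripper's target within -1 to 1 (shut at 1, half-way at 0, fully open at -1), set as the call begins (- or left out, the last holds). The fingers move at their own pace and stop on an object; FORCE is the grip in N (left out, the last holds). Time passes only in rows, so rows that repeat a pose let the fingers close, or fill a call up. It gives the time, the measured TCP pose, the force, the opening and the grip force at its end, in the units of the state.
- arm.observe(): the state, without advancing time (a new reading comes with each control period).
- eyes.capture(name): name is "scene" or "top" or "wrist"; returns (picture, depth): 400x640x3 uint8, red, green, blue; 400x640 float32, m along the optical axis (not along the pixel's ray), 0 where there is no reading.
- eyes.camera_model(name): a dict with "mtx" (3x3 intrinsics, pixels), "rvec" (rotation vector, rad) and "tvec" (3), from world to camera coordinates, as OpenCV has them; the wrist camera has in their place "mount" (4x4, takes a point from camera to tool coordinates, whose origin is the TCP and whose axes are the flange's). Camera axes: x right, y down, z forward; pixel columns grow to the right and rows downward; lengths in m; the calibration is good to about 2 mm. A picture is of the moment at which its call begins: read the wrist's pose just before it. camera_model takes no time and is no camera call.
- arm.sign_off(): hands the job in; it is judged then, once.
The state is a dict: "time_s": time; "joints": joint angles; "qvel": joint speeds; "tau": joint torques, N m; "eef_pos": TCP position; "eef_rot": TCP orientation; "wrist_force": force on the tool from outside, world axes, zero at the start; "ft_torque": the same for the moment, N m; "finger_gap": finger opening in m; "grip_force": force on a finger pad.
Only numpy, scipy, OpenCV 4.12 (cv2) and the standard library are available. Lean on these libraries where they do the work, as an engineer would, in place of code of your own. Each camera call takes 0.05 s, during which the arm holds its last target. There are 200 camera calls.

## Working session

There is one attempt and no reset: what is moved stays moved. The work goes in short steps, Python scripts to look and compute and a shell command to move; the robot and the scene stay as the last step left them, time stands still between calls to the robot, and variables do not carry over. Pictures are saved under pics/ and viewed, at most 10 in all, crops included, and the job is handed in when it is done.

```bash
ls; mkdir -p pics; python3 - <<'E'
from plant import arm, eyes
import cv2,numpy as np
for n in("scene","top"):
    p,d=eyes.capture(n); cv2.imwrite(f"pics/{n}0.png",p[:,:,::-1]); np.save(f"pics/{n}0.npy",d); print(n,eyes.camera_model(n))
print(arm.observe())
E
```

```text
pics
scene {'mtx': array([[443.93847955,   0.        , 314.80250872],
       [  0.        , 443.93847955, 202.11387383],
       [  0.        ,   0.        ,   1.        ]]), 'rvec': array([ 0.63911538,  2.80771109, -0.87807099]), 'tvec': array([ 0.45918652, -0.17630094,  1.73423061])}
top {'mtx': array([[378.46304544,   0.        , 320.39355861],
       [  0.        , 378.46304544, 204.46577748],
       [  0.        ,   0.        ,   1.        ]]), 'rvec': array([ 2.15529785, -2.20139385,  0.10763309]), 'tvec': array([0.0525578 , 0.54620418, 1.14780422])}
{'time_s': 0.1, 'joints': array([ 0.96748171,  0.42668404,  0.07387901,  1.60653239, -0.03407905,
        1.11079593, -0.06711637]), 'qvel': array([-0.00081308, -0.00214286, -0.000696  , -0.00177796, -0.00023084,
       -0.00039325,  0.00026699]), 'tau': array([ 9.47319117e-03, -9.51538539e+01,  3.77198562e+00, -4.64403284e+01,
        1.96320220e-02,  6.46002096e-03,  1.30357293e-05]), 'eef_pos': array([ 0.29571631, -0.60637386,  0.23067637]), 'eef_rot': array([-5.49920654e-04,  9.74373617e-01,  2.24934920e-01, -1.84380375e-04]), 'wrist_force': array([ 0.09116607, -0.54394896, -0.48284699]), 'ft_torque': array([-0.02888332,  0.02579488, -0.02172337]), 'grip_force': 0.0, 'finger_gap': 0.08567185130728162}
```

View pics/top0.png

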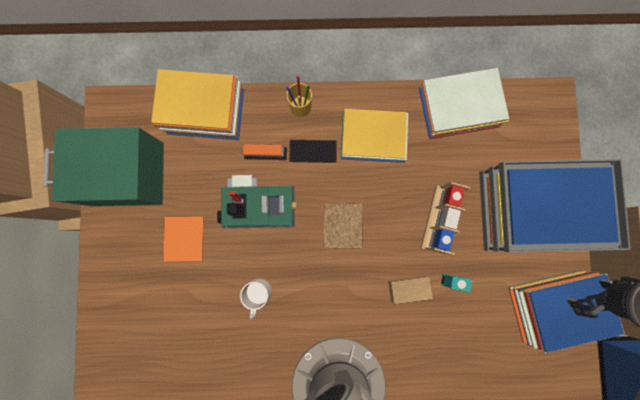

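View pics/scene0.png

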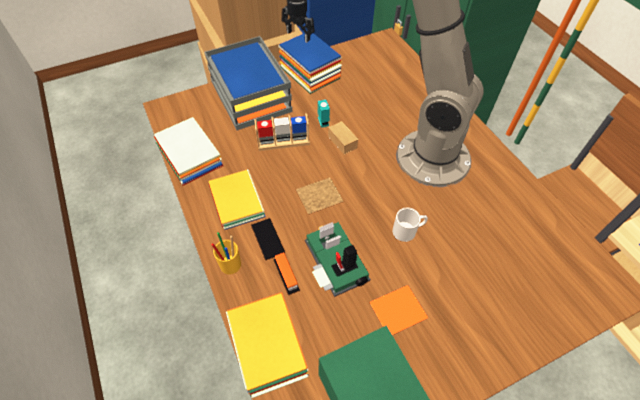

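Top view: the robot base is at the bottom (340,380), with image up = +x and right = −y.
- **Cartridge candidates:** dark blue at (445,240) in the rack pocket nearest the robot, and turquoise at (457,284) standing outside the rack. The blue one in the rack fits the description.
- **Pad candidates:** cork at (342,226) and orange at (183,239). The cork one is meant.
- **Labeller:** at (258,206), with the well at about (272,204) and the grip and trigger at about (236,205).

I'll confirm these in an enlarged crop.

```bash
cat > h.py <<'E'
import numpy as np,cv2
from plant import arm,eyes
from scipy.spatial.transform import Rotation as R
def pose(s=None):
    s=s or arm.observe(); T=np.eye(4); q=s['eef_rot']; T[:3,:3]=R.from_quat([q[1],q[2],q[3],q[0]]).as_matrix(); T[:3,3]=s['eef_pos']; return T
def cam(n,T=None):   # K, camera->world 4x4
    m=eyes.camera_model(n)
    if n=="wrist": return np.array(m['mtx']),T@np.array(m['mount'])
    C=np.eye(4); C[:3,:3]=cv2.Rodrigues(m['rvec'])[0]; C[:3,3]=m['tvec']; return m['mtx'],np.linalg.inv(C)
def onplane(K,C,uv,z):
    uv=np.atleast_2d(uv).astype(float); r=np.c_[(uv-K[:2,2])/[K[0,0],K[1,1]],np.ones(len(uv))]@C[:3,:3].T
    return C[:3,3]+r*((z-C[2,3])/r[:,2])[:,None]
def cloud(K,C,d):
    v,u=np.mgrid[:d.shape[0],:d.shape[1]]; P=np.stack([(u-K[0,2])/K[0,0]*d,(v-K[1,2])/K[1,1]*d,d],-1)
    return P@C[:3,:3].T+C[:3,3]
def to_tool(T,p,yaw=None):
    """rows' units: shift to bring TCP to p with tool down, tool y along world yaw (mod pi)"""
    s=T[:3,:3].T@(np.asarray(p)-T[:3,3])/0.15
    out=[s.round(3)]
    if yaw is not None:
        for k in(0,np.pi):
            y=np.array([np.cos(yaw+k),np.sin(yaw+k),0]);z=np.array([0,0,-1.]);G=np.c_[np.cross(y,z),y,z]
            out.append((R.from_matrix(T[:3,:3].T@G).as_rotvec()/2/np.pi).round(4))
    return out
E
python3 - <<'E'
from h import *
p=cv2.imread('pics/top0.png'); d=np.load('pics/top0.npy'); K,C=cam('top'); W=cloud(K,C,d); np.save('pics/W0.npy',W)
a=cv2.resize(p[175:300,415:480],None,fx=4.6,fy=4.6,interpolation=cv2.INTER_CUBIC)
b=cv2.resize(p[165:240,210:302],None,fx=5,fy=5,interpolation=cv2.INTER_CUBIC)
o=np.zeros((580,800,3),np.uint8); o[:a.shape[0],:a.shape[1]]=a[:580]; o[:b.shape[0],310:310+b.shape[1]]=b; cv2.imwrite('pics/crop0.png',o)
for n,u,v in[('blue',447,233),('turq',452,282),('pad',342,226),('red',460,189),('housing',255,212),('table',380,250)]: print(n,W[v,u].round(3))
T=pose();print(T.round(3)); print(eyes.camera_model('wrist')['mount'], eyes.camera_model('wrist')['mtx'])
E
```

```text
blue [ 0.45  -0.319  0.107]
turq [ 0.31  -0.329  0.099]
pad [ 0.48  -0.025  0.008]
red [ 0.576 -0.364  0.105]
housing [0.527 0.24  0.044]
table [ 0.402 -0.142  0.004]
[[ 0.899  0.438 -0.001  0.296]
 [ 0.438 -0.899  0.001 -0.606]
 [-0.    -0.001 -1.     0.231]
 [ 0.     0.     0.     1.   ]]
[[-4.87764423e-04 -9.64652663e-01 -2.63524196e-01  6.71966488e-02]
 [ 9.99999493e-01 -2.38508896e-04 -9.77845441e-04 -3.13970573e-05]
 [ 8.80428343e-04 -2.63524540e-01  9.64652291e-01 -1.42960661e-01]
 [ 0.00000000e+00  0.00000000e+00  0.00000000e+00  1.00000000e+00]] [[320.11479479   0.         317.76141171]
 [  0.         320.11479479 200.55425441]
 [  0.           0.           1.        ]]
```

View pics/crop0.png

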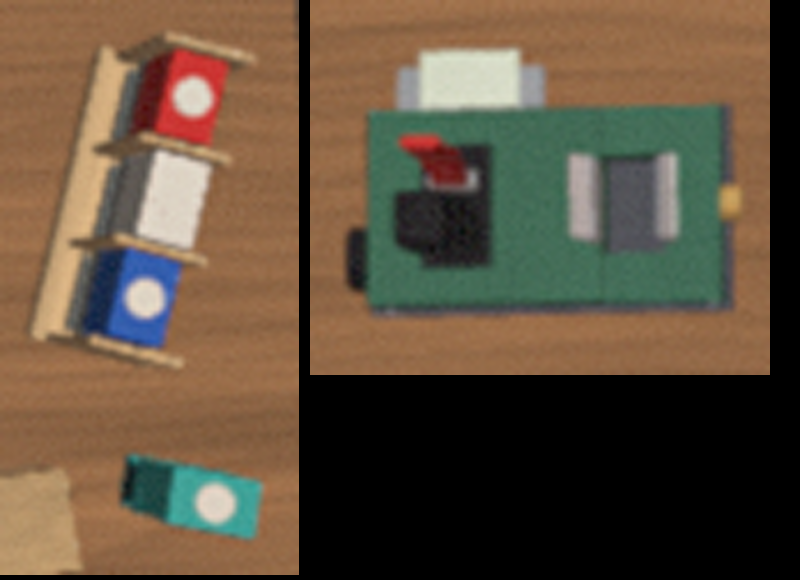

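The crop confirms the blue cartridge in the rack pocket nearest the robot, with its disc at (145,298) in the crop, or (446.5,239.8) in the picture. The turquoise one stands loose outside the rack and gets left alone. In the labeller, the well is at crop (637,200), between the grey cheeks, and the grip and trigger are at (445,195).

```bash
python3 - <<'E'
from h import *
K,C=cam('top')
A=lambda x,y:(415+x/4.6-.4,175+y/4.6-.4)
B=lambda x,y:(210+(x-310)/5-.4,165+y/5-.4)
c=onplane(K,C,[A(145,298),A(193,97)],.106); print('blue,red',c.round(4)); d=c[1]-c[0]; print('rack x len',np.linalg.norm(d),'yaw',np.degrees(np.arctan2(d[1],d[0])))
h=onplane(K,C,[B(368,108),B(726,105),B(728,303),B(368,308)],.047); print('housing',h.round(4),'centre',h.mean(0).round(4)); print(np.linalg.norm(np.diff(h,axis=0),axis=1))
e=h[0]-h[1]+h[3]-h[2]; print('lab y yaw',np.degrees(np.arctan2(e[1],e[0])))
pad=onplane(K,C,[(325,205),(362,205),(362,248),(324,248)],.004);print('pad',pad.round(4),pad.mean(0).round(4))
T=pose(); yaw=np.arctan2(d[1],d[0])+np.pi/2
print(to_tool(T,[*c[0,:2],.231],yaw))
E
```

```text
blue,red [[ 0.4319 -0.3163  0.106 ]
 [ 0.5571 -0.3531  0.106 ]]
rack x len 0.13052539166249363 yaw -16.374533768725136
housing [[0.6073 0.3422 0.047 ]
 [0.6047 0.1241 0.047 ]
 [0.484  0.1247 0.047 ]
 [0.4856 0.3419 0.047 ]] centre [0.5454 0.2332 0.047 ]
[0.21806144 0.12075033 0.21718425]
lab y yaw 89.44420365723197
pad [[ 0.5471  0.0263  0.004 ]
 [ 0.5447 -0.0904  0.004 ]
 [ 0.4099 -0.0862  0.004 ]
 [ 0.4125  0.0325  0.004 ]] [ 0.4785 -0.0294  0.004 ]
[array([ 1.664e+00, -1.341e+00, -1.000e-03]), array([-1.000e-04, -2.000e-04, -3.823e-01]), array([-2.000e-04,  1.000e-04,  1.177e-01])]
```

```bash
python3 -m inch '0.1 -0.08 0 0 0 0.01;0.28 -0.22 0 0 0 0.03;0.46 -0.37 0 0 0 0.05;0.64 -0.5 0 0 0 0.07;0.8 -0.65 0 0 0 0.09;0.95 -0.78 0 0 0 0.11;1 -0.8 0 0 0 0.1177;1 -0.8 0 0 0 0.1177;1 -0.8 0 0 0 0.1177;1 -0.8 0 0 0 0.1177' -1 60
python3 - <<'E'
from h import *
T=pose(); print(T.round(3),to_tool(T,[.432,-.316,.231],np.radians(73.6)))
E
```

```text
time_s: 1.1
eef_pos: [0.3774, -0.4339, 0.2312]
eef_rot: [0.0, 0.99, -0.142, -0.0]
wrist_force: [0.4, -0.9, 0.3]
finger_gap: 0.0855
grip_force: 0.0
[[ 0.959 -0.282 -0.     0.377]
 [-0.282 -0.959 -0.    -0.434]
 [-0.     0.    -1.     0.231]
 [ 0.     0.     0.     1.   ]] [array([ 0.128, -0.857,  0.001]), array([-1.000e-04,  0.000e+00, -4.999e-01]), array([0.    , 0.0001, 0.0001])]
```

```bash
python3 -m inch '0.02 -0.1 0 0 0 0;0.04 -0.3 0 0 0 0;0.08 -0.55 0 0 0 0;0.12 -0.78 0 0 0 0;0.128 -0.857 0 0 0 0;0.128 -0.857 0 0 0 0;0.128 -0.857 0 0 0 0;0.128 -0.857 0 0 0 0;0.128 -0.857 0 0 0 0;0.128 -0.857 0 0 0 0'
python3 - <<'E'
from h import *
T=pose(); p,d=eyes.capture('wrist'); cv2.imwrite('pics/w1.png',p[:,:,::-1]); np.savez('pics/w1.npz',d=d,T=T); print(T.round(3))
E
```

```text
time_s: 2.1
eef_pos: [0.4324, -0.3158, 0.2313]
eef_rot: [0.0, 0.99, -0.143, -0.0]
wrist_force: [0.2, 0.8, 0.4]
finger_gap: 0.0855
grip_force: 0.0
[[ 0.959 -0.283 -0.     0.432]
 [-0.283 -0.959 -0.    -0.316]
 [-0.     0.    -1.     0.231]
 [ 0.     0.     0.     1.   ]]
```

View pics/w1.png

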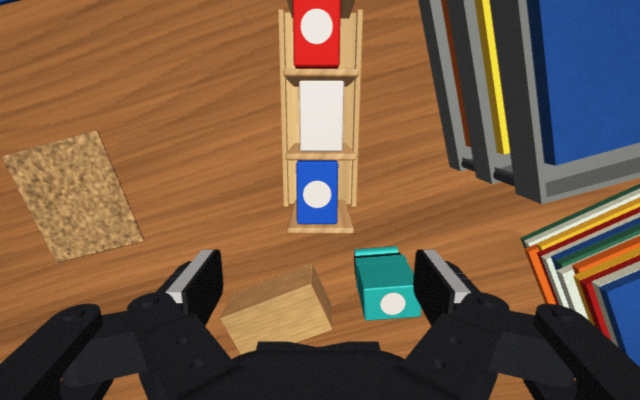

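The wrist view shows the blue cartridge's top at corners (297,161), (336,161), (337,222) and (297,223), with the disc at (317,194). It's lined up with the fingers. The turquoise one is at (388,285), outside the rack.

```bash
python3 - <<'E'
from h import *
f=np.load('pics/w1.npz'); T=f['T'];K,C=cam('wrist',T)
c=onplane(K,C,[(297,161),(336,161),(337,222.5),(297,223)],.106);print(c.round(4),np.linalg.norm(np.diff(c,axis=0),axis=1).round(4),c.mean(0).round(4))
d=onplane(K,C,[(317,194),(317,27)],.106); print(d.round(4)); e=d[1]-d[0]; print(np.linalg.norm(e),np.degrees(np.arctan2(e[1],e[0])))
W=cloud(K,C,f['d']);print(W[175,317],W[285,370])
m=(W[...,2]>.09)&(W[...,2]<.11); 
pad=onplane(K,C,[(4,156),(97,131),(143,240),(58,262)],.004);print('pad',pad.mean(0),np.linalg.norm(np.diff(pad,axis=0),axis=1))
print(to_tool(pose(),[*c.mean(0)[:2],.057],np.arctan2(e[1],e[0])+np.pi/2))
E
```

```text
[[ 0.4644 -0.3065  0.106 ]
 [ 0.4551 -0.3379  0.106 ]
 [ 0.4022 -0.324   0.106 ]
 [ 0.4118 -0.2899  0.106 ]] [0.0328 0.0546 0.0354] [ 0.4334 -0.3146  0.106 ]
[[ 0.4322 -0.3145  0.106 ]
 [ 0.5571 -0.3515  0.106 ]]
0.13024009705364298 -16.505612401321827
[ 0.44823998 -0.31921421  0.10644109] [ 0.32727171 -0.33719877  0.09508638]
pad [ 0.48252067 -0.02799127  0.004     ] [0.1161537  0.13645608 0.11589629]
[array([ 0.004, -0.009,  1.162]), array([-0.    ,  0.    , -0.4998]), array([0.    , 0.    , 0.0002])]
```

```bash
python3 -m inch '0.002 -0.004 0.06 0 0 0;0.004 -0.009 0.16 0 0 0;0.004 -0.009 0.3 0 0 0;0.004 -0.009 0.44 0 0 0;0.004 -0.009 0.58 0 0 0;0.004 -0.009 0.7 0 0 0;0.004 -0.009 0.8 0 0 0;0.004 -0.009 0.88 0 0 0;0.004 -0.009 0.94 0 0 0;0.004 -0.009 0.96 0 0 0'
python3 -m inch '0 0 0.06 0 0 0;0 0 0.12 0 0 0;0 0 0.17 0 0 0;0 0 0.2 0 0 0;0 0 0.2 0 0 0;0 0 0.2 0 0 0;0 0 0.2 0 0 0;0 0 0.2 0 0 0;0 0 0.2 0 0 0;0 0 0.2 0 0 0'
python3 -m inch '0 0 0 0 0 0;0 0 0 0 0 0;0 0 0 0 0 0;0 0 0 0 0 0;0 0 0 0 0 0;0 0 0 0 0 0;0 0 0 0 0 0;0 0 0 0 0 0;0 0 0 0 0 0;0 0 0 0 0 0' 0.9 60
```

```text
time_s: 3.15
eef_pos: [0.4334, -0.3138, 0.0864]
eef_rot: [-0.0, 0.99, -0.142, -0.001]
wrist_force: [0.8, -0.6, 0.3]
finger_gap: 0.0852
grip_force: 0.0
time_s: 4.15
eef_pos: [0.4338, -0.314, 0.0575]
eef_rot: [0.0, 0.99, -0.142, 0.0]
wrist_force: [-0.4, -0.4, -0.2]
finger_gap: 0.0854
grip_force: 0.0
time_s: 5.15
eef_pos: [0.4338, -0.3141, 0.0574]
eef_rot: [0.0, 0.99, -0.142, 0.0]
wrist_force: [-1.4, -0.9, 4.2]
finger_gap: 0.0356
grip_force: 59.5
```

```bash
python3 -m inch '0 0 -0.02 0 0 0;0 0 -0.07 0 0 0;0 0 -0.16 0 0 0;0 0 -0.28 0 0 0;0 0 -0.42 0 0 0;0 0 -0.57 0 0 0;0 0 -0.72 0 0 0;0 0 -0.84 0 0 0;0 0 -0.9 0 0 0;0 0 -0.9 0 0 0'
python3 - <<'E'
from h import *
T=pose(); print(to_tool(T,[.481,-.029,.1924],np.radians(89.4)))
E
```

```text
time_s: 6.15
eef_pos: [0.4342, -0.3143, 0.1939]
eef_rot: [0.0, 0.99, -0.142, 0.001]
wrist_force: [1.0, 0.5, -1.7]
finger_gap: 0.0357
grip_force: 59.8
[array([-0.237, -1.913,  0.008]), array([-5.000e-04, -2.000e-04,  4.562e-01]), array([ 0.0001, -0.0004, -0.0438])]
```

```bash
python3 -m inch '-0.01 -0.04 0 0 0 -0.004;-0.02 -0.12 0 0 0 -0.01;-0.04 -0.24 0 0 0 -0.016;-0.06 -0.38 0 0 0 -0.022;-0.08 -0.53 0 0 0 -0.029;-0.1 -0.68 0 0 0 -0.036;-0.11 -0.81 0 0 0 -0.041;-0.12 -0.91 0 0 0 -0.0438;-0.12 -0.957 0 0 0 -0.0438;-0.12 -0.957 0 0 0 -0.0438'
python3 - <<'E'
from h import *
T=pose(); print(to_tool(T,[.481,-.029,.1924],np.radians(89.4)))
E
```

```text
time_s: 7.15
eef_pos: [0.4573, -0.1704, 0.1924]
eef_rot: [-0.0, 1.0, -0.005, 0.0]
wrist_force: [1.0, -0.5, -2.7]
finger_gap: 0.0355
grip_force: 59.9
[array([ 0.149, -0.944, -0.   ]), array([ 0.    , -0.    , -0.4999]), array([-0.    , -0.    ,  0.0001])]
```

```bash
python3 -m inch '0.01 -0.04 0 0 0 0;0.02 -0.12 0 0 0 0;0.04 -0.24 0 0 0 0;0.06 -0.38 0 0 0 0;0.08 -0.53 0 0 0 0;0.1 -0.68 0 0 0 0;0.12 -0.81 0 0 0 0;0.14 -0.9 0 0 0 0;0.149 -0.944 0 0 0 0;0.149 -0.944 0 0 0 0'
python3 -m inch '0 0 0.04 0 0 0;0 0 0.12 0 0 0;0 0 0.24 0 0 0;0 0 0.38 0 0 0;0 0 0.52 0 0 0;0 0 0.64 0 0 0;0 0 0.74 0 0 0;0 0 0.81 0 0 0;0 0 0.85 0 0 0;0 0 0.86 0 0 0'
```

```text
time_s: 8.15
eef_pos: [0.4809, -0.0291, 0.1923]
eef_rot: [-0.0, 1.0, -0.005, -0.0]
wrist_force: [0.6, -0.7, -1.3]
finger_gap: 0.0354
grip_force: 59.9
time_s: 9.15
eef_pos: [0.4804, -0.03, 0.0626]
eef_rot: [-0.0, 1.0, -0.005, -0.0]
wrist_force: [0.2, -0.4, -1.8]
finger_gap: 0.0355
grip_force: 59.9
```

```bash
python3 -m inch '0 0 0.01 0 0 0;0 0 0.02 0 0 0;0 0 0.025 0 0 0;0 0 0.03 0 0 0;0 0 0.035 0 0 0;0 0 0.038 0 0 0;0 0 0.041 0 0 0;0 0 0.043 0 0 0;0 0 0.045 0 0 0;0 0 0.045 0 0 0'
```

```text
time_s: 10.15
eef_pos: [0.4807, -0.0299, 0.0566]
eef_rot: [-0.0, 1.0, -0.005, -0.0]
wrist_force: [0.8, 0.2, -2.0]
finger_gap: 0.0352
grip_force: 59.9
```

```bash
python3 -m inch '0 0 0.003 0 0 0;0 0 0.006 0 0 0;0 0 0.008 0 0 0;0 0 0.01 0 0 0;0 0 0.01 0 0 0;0 0 0.01 0 0 0;0 0 0.01 0 0 0;0 0 0.01 0 0 0;0 0 0.01 0 0 0;0 0 0.01 0 0 0'
```

```text
time_s: 11.15
eef_pos: [0.4808, -0.0299, 0.0554]
eef_rot: [0.0, 1.0, -0.005, 0.0]
wrist_force: [-1.9, -0.2, 6.4]
finger_gap: 0.0353
grip_force: 61.0
```

```bash
python3 -m inch '0 0 0 0 0 0;0 0 0 0 0 0;0 0 0 0 0 0;0 0 0 0 0 0;0 0 0 0 0 0;0 0 0 0 0 0;0 0 0 0 0 0;0 0 0 0 0 0;0 0 0 0 0 0;0 0 0 0 0 0' -1 60
python3 -m inch '0 0 -0.04 0 0 0;0 0 -0.12 0 0 0;0 0 -0.24 0 0 0;0 0 -0.38 0 0 0;0 0 -0.54 0 0 0;0 0 -0.7 0 0 0;0 0 -0.82 0 0 0;0 0 -0.92 0 0 0;0 0 -0.98 0 0 0;0 0 -1 0 0 0'
python3 - <<'E'
from h import *
T=pose(); print(arm.observe()['joints'].round(2)); print(to_tool(T,[.4808,-.0299,.205],np.radians(0)))
p,d=eyes.capture('wrist'); cv2.imwrite('pics/w2.png',p[:,:,::-1]); np.savez('pics/w2.npz',d=d,T=T)
E
```

```text
time_s: 12.15
eef_pos: [0.4808, -0.0299, 0.0551]
eef_rot: [-0.0, 1.0, -0.005, 0.0]
wrist_force: [0.3, 0.3, -0.3]
finger_gap: 0.0853
grip_force: 0.0
time_s: 13.15
eef_pos: [0.4811, -0.0298, 0.2064]
eef_rot: [-0.0, 1.0, -0.005, 0.001]
wrist_force: [0.4, -0.5, -1.2]
finger_gap: 0.0854
grip_force: 0.0
[ 0.1   0.15 -0.19  2.05  0.03  0.95 -1.69]
[array([-0.002,  0.   ,  0.01 ]), array([ 2.000e-04, -2.000e-04, -2.517e-01]), array([-2.000e-04, -2.000e-04,  2.483e-01])]
```

View pics/w2.png

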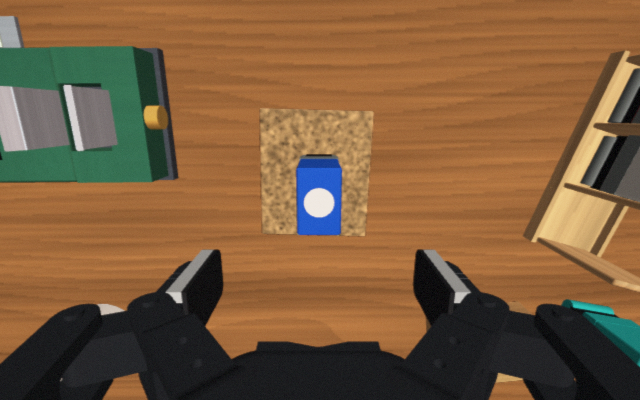

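The cartridge is standing upright on the cork pad. Its top has corners (297,168), (342,168), (341,235) and (298,235), with the disc at (319,203). The labeller's well is at the left, at (95,118).

```bash
python3 -m inch '0 0 0 0 0 -0.01;0 0 0 0 0 -0.03;0 0 0 0 0 -0.05;0 0 0 0 0 -0.07;0 0 0 0 0 -0.09;0 0 0 0 0 -0.11;0 0 0 0 0 -0.13;0 0 0 0 0 -0.15;0 0 0 0 0 -0.16;0 0 0 0 0 -0.16'
python3 - <<'E'
from h import *
f=np.load('pics/w2.npz'); K,C=cam('wrist',f['T'])
c=onplane(K,C,[(297,168),(342,168),(341,235),(298,235)],.104); d=onplane(K,C,(319,203),.104)[0];print(c.round(4),c.mean(0).round(4),d.round(4))
e=c[0]+c[1]-c[2]-c[3];print('x yaw',np.degrees(np.arctan2(e[1],e[0])))
T=pose(); print(to_tool(T,[*((c.mean(0)+d)/2)[:2],.2054],np.radians(-.6)),arm.observe()['joints'].round(2))
E
```

```text
time_s: 14.2
eef_pos: [0.4804, -0.0299, 0.2044]
eef_rot: [-0.0, 0.879, 0.478, -0.0]
wrist_force: [0.7, 0.2, -0.5]
finger_gap: 0.0853
grip_force: 0.0
[[ 0.5078 -0.0141  0.104 ]
 [ 0.5074 -0.0489  0.104 ]
 [ 0.4521 -0.0486  0.104 ]
 [ 0.4525 -0.0134  0.104 ]] [ 0.4799 -0.0312  0.104 ] [ 0.4795 -0.0308  0.104 ]
x yaw -0.5525611008341786
[array([-0.009,  0.   , -0.007]), array([-0.0002,  0.    , -0.0899]), array([0.000e+00, 3.000e-04, 4.101e-01])] [ 0.19  0.15 -0.28  2.04  0.05  0.95 -0.7 ]
```

```bash
python3 -m inch '0 0 0 0 0 -0.01;0 0 0.02 0 0 -0.03;0 0 0.06 0 0 -0.05;0 0 0.12 0 0 -0.07;0 0 0.18 0 0 -0.085;0 0 0.24 0 0 -0.09;0 0 0.28 0 0 -0.09;0 0 0.3 0 0 -0.09;0 0 0.3 0 0 -0.09;0 0 0.3 0 0 -0.09'
python3 - <<'E'
from h import *
T=pose(); print(to_tool(T,[.480,-.030,.055],np.radians(-.6)),arm.observe()['joints'].round(2))
E
```

```text
time_s: 15.2
eef_pos: [0.4809, -0.0298, 0.1603]
eef_rot: [0.0, 0.711, 0.703, 0.0]
wrist_force: [0.5, -0.6, 0.2]
finger_gap: 0.0857
grip_force: 0.0
[array([-0.002, -0.006,  0.702]), array([ 0.    , -0.    , -0.0002]), array([-0.000e+00, -1.000e-04,  4.998e-01])] [ 0.23  0.22 -0.34  2.08  0.1   0.86 -0.18]
```

```bash
python3 -m inch '0 -0.003 0.03 0 0 0;0 -0.006 0.1 0 0 0;0 -0.006 0.2 0 0 0;0 -0.006 0.32 0 0 0;0 -0.006 0.43 0 0 0;0 -0.006 0.53 0 0 0;0 -0.006 0.61 0 0 0;0 -0.006 0.67 0 0 0;0 -0.006 0.7 0 0 0;0 -0.006 0.7 0 0 0'
python3 -m inch '0 0 0 0 0 0;0 0 0 0 0 0;0 0 0 0 0 0;0 0 0 0 0 0;0 0 0 0 0 0;0 0 0 0 0 0;0 0 0 0 0 0;0 0 0 0 0 0;0 0 0 0 0 0;0 0 0 0 0 0' 0.9 80
python3 -m inch '0 0 -0.03 0 0 0;0 0 -0.1 0 0 0;0 0 -0.2 0 0 0;0 0 -0.32 0 0 0;0 0 -0.45 0 0 0;0 0 -0.6 0 0 0;0 0 -0.74 0 0 0;0 0 -0.86 0 0 0;0 0 -0.92 0 0 0;0 0 -0.93 0 0 0'
python3 - <<'E'
from h import *
T=pose(); print(T[:3].round(4),to_tool(T,[.5454,.178,.195],np.radians(-.6)),arm.observe()['joints'].round(2))
E
```

```text
time_s: 16.2
eef_pos: [0.4797, -0.0298, 0.0547]
eef_rot: [-0.0, 0.711, 0.703, -0.0]
wrist_force: [0.4, -0.1, -0.3]
finger_gap: 0.0855
grip_force: 0.0
time_s: 17.2
eef_pos: [0.4802, -0.0299, 0.0558]
eef_rot: [0.0, 0.711, 0.703, 0.0]
wrist_force: [-1.8, -0.4, 6.8]
finger_gap: 0.0552
grip_force: 83.3
time_s: 18.2
eef_pos: [0.4803, -0.0299, 0.1959]
eef_rot: [0.001, 0.711, 0.703, 0.001]
wrist_force: [-0.3, -0.1, -2.6]
finger_gap: 0.0554
grip_force: 84.7
[[ 1.070e-02  9.999e-01  2.100e-03  4.803e-01]
 [ 9.999e-01 -1.070e-02 -2.000e-04 -2.990e-02]
 [-2.000e-04  2.100e-03 -1.000e+00  1.959e-01]] [array([1.39 , 0.419, 0.007]), array([ 0.0003,  0.    , -0.    ]), array([ 0.    , -0.0005,  0.5   ])] [ 0.25  0.17 -0.35  2.05  0.07  0.93 -0.15]
```

```bash
python3 -m inch '0.02 0.02 0 0 0 0;0.08 0.06 0 0 0 0;0.16 0.12 0 0 0 0;0.26 0.19 0 0 0 0;0.36 0.26 0 0 0 0;0.46 0.33 0 0 0 0;0.54 0.38 0 0 0 0;0.58 0.419 0 0 0 0;0.6 0.419 0 0 0 0;0.6 0.419 0 0 0 0'
python3 - <<'E'
from h import *
T=pose(); p,d=eyes.capture('wrist'); cv2.imwrite('pics/w3.png',p[:,:,::-1]); np.savez('pics/w3.npz',d=d,T=T); print(T.round(4))
E
```

```text
time_s: 19.2
eef_pos: [0.5434, 0.0596, 0.1943]
eef_rot: [-0.0, 0.711, 0.703, -0.0]
wrist_force: [-0.3, -1.1, -1.9]
finger_gap: 0.0553
grip_force: 84.8
[[ 1.030e-02  9.999e-01 -6.000e-04  5.434e-01]
 [ 9.999e-01 -1.030e-02 -0.000e+00  5.960e-02]
 [-0.000e+00 -6.000e-04 -1.000e+00  1.943e-01]
 [ 0.000e+00  0.000e+00  0.000e+00  1.000e+00]]
```

View pics/w3.png

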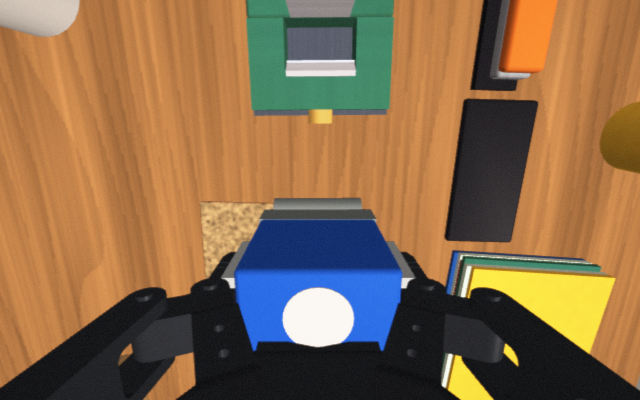

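```bash
python3 -m inch '0.02 0 0 0 0 0;0.06 0 0 0 0 0;0.12 0 0 0 0 0;0.18 0 0 0 0 0;0.24 0 0 0 0 0;0.28 0 0 0 0 0;0.3 0 0 0 0 0;0.3 0 0 0 0 0;0.3 0 0 0 0 0;0.3 0 0 0 0 0'
python3 - <<'E'
from h import *
T=pose(); p,d=eyes.capture('wrist'); np.savez('pics/w4.npz',d=d,T=T); print(T[:3,3].round(4))
cv2.imwrite('pics/w4.png',cv2.resize(p[0:190,220:420,::-1],None,fx=3,fy=3,interpolation=cv2.INTER_CUBIC))
E
```

```text
time_s: 20.25
eef_pos: [0.5442, 0.1041, 0.1946]
eef_rot: [0.0, 0.711, 0.703, -0.0]
wrist_force: [0.3, 0.9, -2.2]
finger_gap: 0.0554
grip_force: 84.8
[0.5442 0.1041 0.1946]
```

View pics/w4.png

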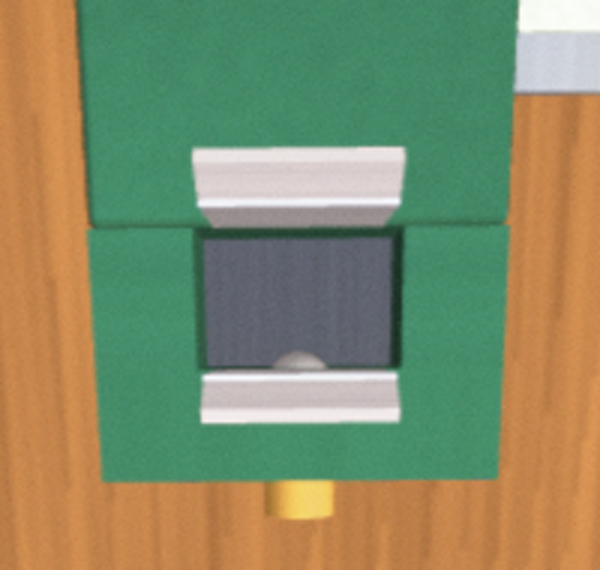

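The well is clear in this crop. Its opening edges are at x=197 and 403, y=228–368; the floor's far edge is at y=237; the ball shows at (300,360); and the housing's near corners are at (103,481) and (498,479).

```bash
python3 - <<'E'
from h import *
f=np.load('pics/w4.npz'); K,C=cam('wrist',f['T'])
P=lambda pts,z:onplane(K,C,[(220+(x+.5)/3-.5,(y+.5)/3-.5) for x,y in pts],z).round(4)
print('housing near',P([(103,481),(498,479)],.047)); print('step line',P([(90,228),(509,226)],.047))
print('well opening',P([(197,300),(403,300),(300,228)],.047)); print('floor',P([(205,300),(393,300),(300,237)],.012))
print('far cheek tip z.1',P([(192,150),(405,150)],.1),'near cheek tip',P([(202,422),(400,422)],.1))
print('near cheek inner edge z .09',P([(201,370),(400,370)],.09))
W=cloud(K,C,f['d'])
for y in(140,165,190,205,215,232,260,300,340,385,415,450): print(y,W[round(y/3),320].round(4))
E
```

```text
housing near [[0.4868 0.1307 0.047 ]
 [0.6065 0.13   0.047 ]]
step line [[0.4878 0.2026 0.047 ]
 [0.6065 0.2017 0.047 ]]
well opening [[0.5173 0.1828 0.047 ]
 [0.5768 0.1821 0.047 ]
 [0.5473 0.2019 0.047 ]]
floor [[0.5165 0.1842 0.012 ]
 [0.5774 0.1834 0.012 ]
 [0.5475 0.2029 0.012 ]]
far cheek tip z.1 [[0.5226 0.2131 0.1   ]
 [0.571  0.2126 0.1   ]] near cheek tip [[0.5226 0.1522 0.1   ]
 [0.5709 0.1517 0.1   ]]
near cheek inner edge z .09 [[0.5219 0.1643 0.09  ]
 [0.5717 0.1637 0.09  ]]
140 [0.5478 0.2241 0.0478]
165 [0.5473 0.2093 0.1012]
190 [0.5473 0.2052 0.0944]
205 [0.5473 0.2023 0.0911]
215 [0.5474 0.2021 0.07  ]
232 [0.5476 0.2023 0.0328]
260 [0.5477 0.1954 0.0122]
300 [0.5476 0.1835 0.0113]
340 [0.5475 0.1713 0.0122]
385 [0.5469 0.1605 0.0941]
415 [0.5468 0.1536 0.1003]
450 [0.5469 0.1391 0.0474]
```

```bash
python3 -m inch '0.02 0 0 0 0 0;0.06 0 0 0 0 0;0.13 0.005 0 0 0 0;0.22 0.01 0 0 0 0;0.32 0.013 0 0 0 0;0.41 0.013 0 0 0 0.0003;0.48 0.013 0 0 0 -0.0005;0.515 0.013 0 0 0 -0.0005;0.525 0.013 0 0 0 -0.0005;0.525 0.013 0 0 0 -0.0005'
python3 -m inch '0 0 0.01 0 0 0;0 0 0.04 0 0 0;0 0 0.08 0 0 0;0 0 0.12 0 0 0;0 0 0.16 0 0 0;0 0 0.19 0 0 0;0 0 0.21 0 0 0;0 0 0.22 0 0 0;0 0 0.22 0 0 0;0 0 0.22 0 0 0'
python3 - <<'E'
from h import *
T=pose();print(T[:3].round(4),to_tool(T,[.547,.1828,.1115],np.radians(-.4)))
E
```

```text
time_s: 21.3
eef_pos: [0.5469, 0.1831, 0.1946]
eef_rot: [0.0, 0.71, 0.704, -0.0]
wrist_force: [0.6, 0.1, -1.7]
finger_gap: 0.0552
grip_force: 84.8
time_s: 22.3
eef_pos: [0.5471, 0.1833, 0.1618]
eef_rot: [0.0, 0.71, 0.704, 0.0]
wrist_force: [-0.1, 0.2, -1.8]
finger_gap: 0.0551
grip_force: 84.8
[[ 7.500e-03  1.000e+00  3.000e-04  5.471e-01]
 [ 1.000e+00 -7.500e-03  2.000e-04  1.833e-01]
 [ 2.000e-04  3.000e-04 -1.000e+00  1.618e-01]] [array([-0.003, -0.   ,  0.335]), array([ 0.0001, -0.    , -0.0001]), array([-0.000e+00, -1.000e-04,  4.999e-01])]
```

```bash
python3 -m inch '-0.002 0 0.03 0 0 0;-0.003 0 0.06 0 0 0;-0.003 0 0.1 0 0 0;-0.003 0 0.13 0 0 0;-0.003 0 0.17 0 0 0;-0.003 0 0.2 0 0 0;-0.003 0 0.22 0 0 0;-0.003 0 0.24 0 0 0;-0.003 0 0.24 0 0 0;-0.003 0 0.24 0 0 0'
```

```text
time_s: 23.3
eef_pos: [0.547, 0.1828, 0.1257]
eef_rot: [-0.0, 0.71, 0.704, 0.0]
wrist_force: [0.5, -0.5, -2.4]
finger_gap: 0.0554
grip_force: 84.8
```

```bash
python3 -c "
from h import *
s=arm.observe();print(s['wrist_force'].round(1),s['ft_torque'].round(2))"
```

```text
[ 0.5 -0.5 -2.4] [-0.05  0.02 -0.04]
```

```bash
python3 -m inch '0 0 0.02 0 0 0;0 0 0.04 0 0 0;0 0 0.06 0 0 0;0 0 0.08 0 0 0;0 0 0.1 0 0 0;0 0 0.12 0 0 0;0 0 0.14 0 0 0;0 0 0.16 0 0 0;0 0 0.17 0 0 0;0 0 0.17 0 0 0' - 100
```

```text
time_s: 24.3
eef_pos: [0.5468, 0.1827, 0.0998]
eef_rot: [-0.0, 0.71, 0.704, -0.0]
wrist_force: [0.1, -0.3, -2.2]
finger_gap: 0.055
grip_force: 106.2
```

```bash
python3 -m inch '0 0 0.015 0 0 0;0 0 0.03 0 0 0;0 0 0.045 0 0 0;0 0 0.06 0 0 0;0 0 0.075 0 0 0;0 0 0.09 0 0 0;0 0 0.1 0 0 0;0 0 0.1 0 0 0;0 0 0.1 0 0 0;0 0 0.1 0 0 0'
```

```text
time_s: 25.3
eef_pos: [0.547, 0.1838, 0.0852]
eef_rot: [-0.0, 0.71, 0.705, 0.001]
wrist_force: [-0.8, 4.4, -0.4]
finger_gap: 0.0547
grip_force: 106.7
```

```bash
python3 -m inch '0 0 0.012 0 0 0;0 0 0.024 0 0 0;0 0 0.036 0 0 0;0 0 0.048 0 0 0;0 0 0.06 0 0 0;0 0 0.07 0 0 0;0 0 0.08 0 0 0;0 0 0.08 0 0 0;0 0 0.08 0 0 0;0 0 0.08 0 0 0'
```

```text
time_s: 26.3
eef_pos: [0.5467, 0.1838, 0.0729]
eef_rot: [-0.0, 0.709, 0.705, 0.0]
wrist_force: [0.2, 7.0, -5.6]
finger_gap: 0.055
grip_force: 106.6
```

```bash
python3 -m inch '0 0 0.01 0 0 0;0 0 0.02 0 0 0;0 0 0.03 0 0 0;0 0 0.04 0 0 0;0 0 0.05 0 0 0;0 0 0.055 0 0 0;0 0 0.06 0 0 0;0 0 0.06 0 0 0;0 0 0.06 0 0 0;0 0 0.06 0 0 0'
```

```text
time_s: 27.3
eef_pos: [0.5469, 0.1828, 0.0641]
eef_rot: [-0.0, 0.71, 0.704, 0.0]
wrist_force: [1.0, -0.1, -2.6]
finger_gap: 0.055
grip_force: 106.9
```

```bash
python3 -m inch '0 0 0.003 0 0 0;0 0 0.006 0 0 0;0 0 0.009 0 0 0;0 0 0.011 0 0 0;0 0 0.012 0 0 0;0 0 0.012 0 0 0;0 0 0.012 0 0 0;0 0 0.012 0 0 0;0 0 0.012 0 0 0;0 0 0.012 0 0 0'
```

```text
time_s: 28.3
eef_pos: [0.547, 0.1829, 0.0638]
eef_rot: [0.0, 0.71, 0.704, 0.0]
wrist_force: [-11.1, -3.0, 27.5]
finger_gap: 0.0551
grip_force: 109.5
```

```bash
python3 -m inch '0 0 0 0 0 0;0 0 0 0 0 0;0 0 0 0 0 0;0 0 0 0 0 0;0 0 0 0 0 0;0 0 0 0 0 0;0 0 0 0 0 0;0 0 0 0 0 0;0 0 0 0 0 0;0 0 0 0 0 0' -1 60
python3 -m inch '0 0 -0.03 0 0 0;0 0 -0.1 0 0 0;0 0 -0.2 0 0 0;0 0 -0.34 0 0 0;0 0 -0.5 0 0 0;0 0 -0.66 0 0 0;0 0 -0.8 0 0 0;0 0 -0.92 0 0 0;0 0 -0.99 0 0 0;0 0 -1 0 0 0'
python3 - <<'E'
from h import *
T=pose(); p,d=eyes.capture('wrist'); np.savez('pics/w5.npz',d=d,T=T); print(T[:3,3].round(4))
cv2.imwrite('pics/w5.png',cv2.resize(p[0:280,200:440,::-1],None,fx=2.1,fy=2.1,interpolation=cv2.INTER_CUBIC))
K,C=cam('wrist',T);W=cloud(K,C,d)
b=(abs(W[...,0]-.547)<.02)&(abs(W[...,1]-.183)<.012);print('top of cartridge z',np.percentile(W[b][:,2],[10,50,90]))
E
```

```text
time_s: 29.3
eef_pos: [0.5469, 0.1828, 0.0623]
eef_rot: [-0.0, 0.71, 0.704, 0.0]
wrist_force: [0.1, 0.2, -0.3]
finger_gap: 0.0849
grip_force: 0.0
time_s: 30.3
eef_pos: [0.5475, 0.183, 0.2143]
eef_rot: [0.001, 0.71, 0.704, 0.001]
wrist_force: [0.4, -0.2, 0.4]
finger_gap: 0.0853
grip_force: 0.0
[0.5475 0.183  0.2143]
top of cartridge z [0.11270475 0.29553896 0.30328182]
```

View pics/w5.png

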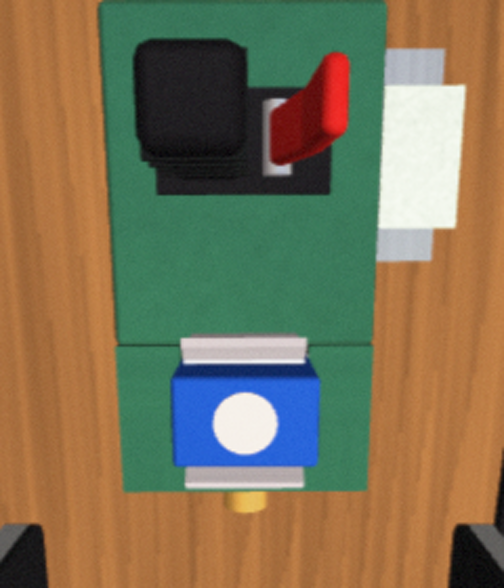

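The cartridge is home, with its top at about 0.1125 m against 0.112 expected. The grip's top spans crop (134–247, 38–158), and the red trigger's top outer edge is at x≈349, y 52–135.

```bash
python3 - <<'E'
from h import *
f=np.load('pics/w5.npz'); T=f['T'];K,C=cam('wrist',T);W=cloud(K,C,f['d'])
P=lambda pts,z:onplane(K,C,[(200+(x+.5)/2.1-.5,(y+.5)/2.1-.5) for x,y in pts],z).round(4)
print('grip top',P([(135,95),(247,95),(190,38),(190,158)],.150)); print('trig',P([(349,95),(337,52),(337,135)],.15))
Z=W[:130,200:440]; g=(Z[...,2]>.145)&(Z[...,2]<.155)&(Z[...,0]<.56); t=Z[g]; print(np.percentile(t,[1,99],axis=0).round(4))
r=Z[(Z[...,2]>.12)&(Z[...,2]<.155)&(Z[...,0]>.565)]; print('red',np.percentile(r,[1,50,99],axis=0).round(4))
c=W[(abs(W[...,0]-.547)<.02)&(abs(W[...,1]-.183)<.012)&(W[...,2]<.2)][:,2];print('cart top',np.median(c))
E
```

```text
grip top [[0.517  0.2893 0.15  ]
 [0.5486 0.2891 0.15  ]
 [0.533  0.3037 0.15  ]
 [0.532  0.2726 0.15  ]]
trig [[0.5774 0.2889 0.15  ]
 [0.5737 0.2999 0.15  ]
 [0.5743 0.2784 0.15  ]]
[[0.5165 0.2752 0.1455]
 [0.5473 0.3035 0.1518]]
red [[0.5681 0.2786 0.121 ]
 [0.5716 0.2883 0.1488]
 [0.5772 0.2995 0.1515]]
cart top 0.11256517572246116
```

```bash
python3 -m inch '0.02 0 0 0 0 0;0.08 0 0 0 0 0;0.18 0 0 0 0 0;0.3 0 0 0 0 0;0.42 0 0 0 0 0;0.54 0 0 0 0 0;0.63 0 0 0 0 0;0.69 0 0 0 0 0;0.707 0 0 0 0 0;0.707 0 0 0 0 0'
python3 - <<'E'
from h import *
T=pose();print(T[:3].round(4),to_tool(T,[.548,.289,.099],np.radians(-.4)),arm.observe()['joints'].round(2))
E
```

```text
time_s: 31.35
eef_pos: [0.5476, 0.2889, 0.2121]
eef_rot: [-0.0, 0.71, 0.705, -0.0]
wrist_force: [0.3, -0.1, -0.0]
finger_gap: 0.0854
grip_force: 0.0
[[ 7.200e-03  1.000e+00 -3.000e-04  5.476e-01]
 [ 1.000e+00 -7.200e-03 -1.000e-04  2.889e-01]
 [-1.000e-04 -3.000e-04 -1.000e+00  2.121e-01]] [array([0.001, 0.003, 0.754]), array([-0.,  0., -0.]), array([0.e+00, 1.e-04, 5.e-01])] [-0.23  0.39 -0.46  1.73  0.19  1.07 -0.76]
```

```bash
python3 -m inch '0 0.002 0.03 0 0 0;0 0.003 0.1 0 0 0;0 0.003 0.2 0 0 0;0 0.003 0.32 0 0 0;0 0.003 0.44 0 0 0;0 0.003 0.55 0 0 0;0 0.003 0.64 0 0 0;0 0.003 0.71 0 0 0;0 0.003 0.75 0 0 0;0 0.003 0.754 0 0 0'
python3 -m inch '0 0 0 0 0 0;0 0 0 0 0 0;0 0 0 0 0 0;0 0 0 0 0 0;0 0 0 0 0 0;0 0 0 0 0 0;0 0 0 0 0 0;0 0 0 0 0 0;0 0 0 0 0 0;0 0 0 0 0 0' -0.62 50
```

```text
time_s: 32.35
eef_pos: [0.548, 0.2887, 0.0985]
eef_rot: [-0.0, 0.71, 0.704, -0.0]
wrist_force: [-0.4, 1.0, 0.1]
finger_gap: 0.0853
grip_force: 0.0
time_s: 33.35
eef_pos: [0.5481, 0.2888, 0.0992]
eef_rot: [-0.0, 0.71, 0.704, -0.0]
wrist_force: [-0.9, 0.5, 0.4]
finger_gap: 0.069
grip_force: 0.0
```

```bash
python3 -m inch '0 -0.008 0 0 0 0;0 -0.018 0 0 0 0;0 -0.03 0 0 0 0;0 -0.04 0 0 0 0;0 -0.05 0 0 0 0;0 -0.054 0 0 0 0;0 -0.054 0 0 0 0;0 -0.054 0 0 0 0;0 -0.054 0 0 0 0;0 -0.054 0 0 0 0'
python3 -m inch '0 0 0 0 0 0;0 0 0 0 0 0;0 0 0 0 0 0;0 0 0 0 0 0;0 0 0 0 0 0;0 0 0 0 0 0;0 0 0 0 0 0;0 0 0 0 0 0;0 0 0 0 0 0;0 0 0 0 0 0' 0.3 60
```

```text
time_s: 34.35
eef_pos: [0.5403, 0.2889, 0.0993]
eef_rot: [0.0, 0.71, 0.704, 0.0]
wrist_force: [4.3, 0.3, 3.2]
finger_gap: 0.069
grip_force: 2.3
time_s: 35.35
eef_pos: [0.5389, 0.2894, 0.1002]
eef_rot: [-0.0, 0.709, 0.705, -0.0]
wrist_force: [-12.3, -4.2, 23.8]
finger_gap: 0.0458
grip_force: 64.5
```

```bash
python3 -m inch '0 0 0 0 0 0;0 0 0 0 0 0;0 0 0 0 0 0;0 0 0 0 0 0;0 0.01 0 0 0 0;0 0.02 0 0 0 0;0 0.035 0 0 0 0;0 0.05 0 0 0 0;0 0.053 0 0 0 0;0 0.053 0 0 0 0' -1
python3 -m inch '0 0 -0.03 0 0 0;0 0 -0.1 0 0 0;0 0 -0.2 0 0 0;0 0 -0.34 0 0 0;0 0 -0.5 0 0 0;0 0 -0.66 0 0 0;0 0 -0.8 0 0 0;0 0 -0.9 0 0 0;0 0 -0.95 0 0 0;0 0 -0.95 0 0 0'
python3 - <<'E'
from h import *
T=pose(); p,d=eyes.capture('top'); K,C=cam('top'); W=cloud(K,C,d)
q,e=eyes.capture('scene'); 
o=np.zeros((600,800,3),np.uint8); o[:250,:400]=cv2.resize(p,(400,250)); o[250:,:]=cv2.resize(q[100:310,160:480],(800,525))[:350] if 0 else cv2.resize(q[90:300,150:450,::1],(800,350)); cv2.imwrite('pics/end.png',o[:,:,::-1])
E
```

```text
time_s: 36.35
eef_pos: [0.5481, 0.2888, 0.0991]
eef_rot: [-0.0, 0.71, 0.704, -0.0]
wrist_force: [0.3, -0.4, 0.8]
finger_gap: 0.0855
grip_force: 0.0
time_s: 37.35
eef_pos: [0.5483, 0.289, 0.2428]
eef_rot: [0.0, 0.71, 0.704, 0.001]
wrist_force: [-0.1, 0.4, -0.2]
finger_gap: 0.0851
grip_force: 0.0
```

View pics/end.png

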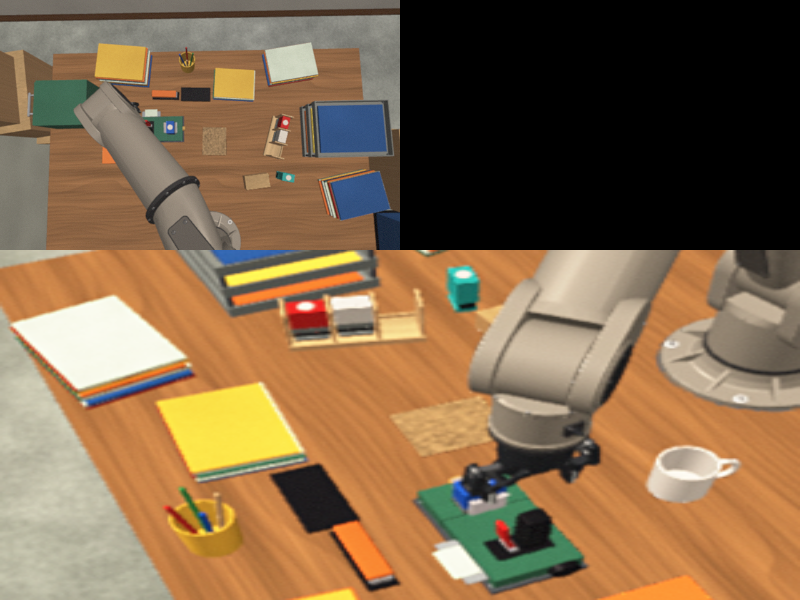

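The final picture shows the blue cartridge seated in the labeller, at (170,127) in the top view and (480,490) in the scene view. The trigger has sprung back at (500,535), red and white are still in the rack, and nothing else has moved. The gripper is clear, so I'm handing the job in.

```bash
python3 -c "
from plant import arm
print(arm.sign_off())"
```

```text
the job is handed in; nothing more can be done
None
```

The blue cartridge is pushed home in the labeller (its top measured 0.1126 m against 0.112 m expected), the trigger was then squeezed fully for an estimated half second or slightly more and sprang back, nothing else looked moved, and the job was handed in at about 37 s.

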